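# Shut and bolt the additive locker

## Task

Shut the blue lid of the white locker of caustic reef additives, then slide the bolt with the red knob fully home through the keeper on the lid, so that the locker stays bolted shut. Leave the other things on the counter where they are.

Things in the scene. Friction and masses are not known exactly. Their poses are not given: they have to be found in the camera images.
- locker: Fixed white plastic locker, 160 (x) by 300 (y) by 140 mm high, turned up to 0.5 rad either way. Origin: centre of its underside, on the counter. Own +y: the way the bolt is shot; +z up. Its -y end is a fixed grey deck (locker y -150 to -20 mm, top at z 140) carrying the bolt; the rest (y -18 to 150 mm) is a bin closed by the blue lid.
- lid (a joint): Lid angle (rad): 0 = shut, top flush with the deck at z 140 mm; grows as the free edge rises, at most 1.3. Blue plate 160 (x) by 168 (y) by 10 mm, hinged at its +y edge, free edge towards the bolt. Stiff hinge: it stays where left; pressing down on its top near the free edge with 2 to 10 N swings it shut, to a hard stop at 0.
- lid_edge (a point): Middle of the lid's free edge, on its upper face; 168 mm from the hinge line.
- hinge_line (a point): Middle of the lid's hinge axis, which runs along the locker's x: at locker (0, 150, 130) mm.
- keeper (a point): Centre of the opening of the brass keeper, a staple on the middle of the lid's top 18 to 34 mm from the free edge, 35 mm wide (x), 31 mm high; opening 23 mm wide, 26 mm high. Press the lid to either side of it. With the lid shut it is in line with the bolt, at locker (0, 8, 154) mm.
- bolt (a joint): Bolt travel (m): 0 = drawn back, 0.070 = fully home at its hard stop; grows along the locker's +y. The tip enters the keeper at 0.038 and is right through at 0.054. It slides with about 2.5 N of friction, has no spring and stays where it is left. Shot beyond 0.020 before the lid is shut, it keeps the lid from closing.
- bolt_knob (a point): Top centre of the bolt's red knob, an upright cylinder 28 mm across, 26 mm tall, its top 60 mm and underside 34 mm above the deck, on a 12 mm stem. It is at locker (0, -105 + travel, 200) mm. The steel barrel below is 27 mm high above the deck, 36 mm wide (60 at its foot). Free space behind (-y) and above the knob.
- bolt_tip (a point): Leading end of the steel rod (16 mm diameter, axis 14 mm above the deck), 67 mm ahead (+y) of the knob's axis.
- dosing_bottle: White bottle with blue label, 52 mm diameter, 130 mm tall, standing beside the locker's far (+x) side; a bystander. Origin: centre of its underside.
- adapter: Black power adapter block, 45 x 70 x 35 mm high, lying on the counter by the locker's near (-x) side; a bystander. Origin: centre of its underside.
- orange_cup: Orange cup, 90 mm across, 70 mm tall; a bystander. Origin: centre of its underside.
- beaker: Clear plastic beaker, 84 mm across, 110 mm tall; a bystander. Origin: centre of its underside.
- coaster: Wooden disc, 100 mm diameter, 18 mm thick; a bystander. Origin: centre of its underside.

How it is judged:
On the way, in this order (a step that is already met when the one before it is completed fails the run):
1. the lid is shut while the bolt is still clear of the keeper (value of joint lid below 0.035 rad and value of joint bolt below 0.035 m), for 0.2 s.
2. the bolt is home in the keeper of the shut lid (value of joint lid below 0.035 rad and value of joint bolt above 0.062 m), for 0.2 s.
At the end, for the whole second after the job is handed in: The lid is shut (less than 0.035 rad open) and the bolt is home (at least 62 of its 70 mm of travel, through the keeper), both at rest (all of step 2 and velocity of joint bolt between -0.005 and 0.005 m/s and velocity of joint lid between -0.02 and 0.02 rad/s); the robot touches nothing.
It fails at once if the bottle, cup, beaker, adapter or coaster is shifted more than 30 mm or tipped (distance of any of dosing_bottle, adapter, orange_cup, beaker, coaster from where it was at the start of the episode above 0.03 m or angle between any of dosing_bottle, adapter, orange_cup, beaker, coaster's own z axis and vertical above 0.4 rad).
It also fails if it takes over 42 s, if anything falls off the work surface, if the arm or the gripper's body presses on something with over 40 N, if the wrist force passes 120 N, or if a joint passes its speed limit or range.

## Robot

A 7-joint arm with a two-finger parallel gripper is mounted at the origin on the work surface. World frame = base frame: x ahead of the robot, y to its left, z up, the work surface at z = 0. Lengths are in m, angles in rad, forces in N, time in s.
With the tool pointing down it reaches from about 0.425 to 0.925 m from the base axis. Payload 6.8 kg.
Tool frame: the origin (TCP) lies at the very end of the fingers, on their centre line; the grasp point (between the pads) lies 19 mm behind it; z points along the fingers, y is the line along which they close (so a half turn about z gives the same grasp; the last joint's range is limited). The gripper opens to 85 mm and grips with 20 to 120 N. Pads are 22 mm wide; open, the fingers measure 114 mm over their backs; the gripper's body (76 mm by 85 mm) begins 54 mm behind the grasp point. The pads swing forward as they close: fully open they stand 13 mm farther back than shut.
Start: joints at [1.116, 0.477, 0.022, 1.555, -0.011, 1.109, -0.083], TCP at [0.229, -0.635, 0.209] pointing down, gripper open.
Joint ranges: [-2.96, 2.96], [-0.34, 2.1], [-1.41, 1.46], [0.24, 2.44], [-1.37, 4.51], [0.17, 1.92], [-2.96, 2.96]. Speed limits (rad/s): [2.39, 2.39, 3.14, 3.14, 3.14, 3.14, 3.14].

## Interface

Orientations are given as a rotation vector (axis times angle).
In Python, from bench import get_obs, viewer, r gives the robot as it stands. The module is installed in compiled form; this text tells all that it offers.
- The arm moves only by the tool play_rows, never from a script. Its argument "commands" is a list that holds one entry, the list of rows, each a list of 5 numbers: the gripper's target within -1 to 1 (shut at 1, half-way at 0, fully open at -1), then the shift along the tool's x, y, z scaled (see below), then the turn about the tool's z scaled (see below). A call has 1 to 12 rows; each row is the pose to reach, as a shift and turn from the pose commanded when the call began, along the tool's axes at that moment; what a row does not reach only later rows make up. The controller multiplies each number of a shift by 0.2 m and each number of a turn by pi/2 rad. A row lasts 1/12 s, in which the tool goes at most 41.7 mm and 7.16 degrees, less where a joint would pass 70% of its speed; a pose out of reach is approached as far as the arm can. A call with a number of a shift or a turn outside -1 to 1 is refused whole. A call with a gripper value outside its range is refused whole. The fingers move at their own pace and stop on an object; "grip_force" is the grip in N (left out, the last holds). Time passes only in rows, so rows that repeat a pose let the fingers close. It gives the time, the measured TCP pose, the force, the opening and the grip force at its end, in the units of the state.
- get_obs(): the state, without advancing time (a new reading comes with each control period).
- viewer.grab_frame(name): name is "scene" or "top"; returns a dict with "pixels" (400x640x3 uint8, red, green, blue), "fovy" (degrees; the focal length in pixels is half the picture's height over the tangent of half this angle, whatever the lens; pixels are square), "cx", "cy" (the principal point, pixels), "distortion" ([k1, k2, p1, p2, k3] as OpenCV has them; the pictures are not rectified), "world_to_cam" (4x4, takes a point from world to camera coordinates). Camera axes: x right, y up, looking along -z (the intrinsics and any distortion apply to the point x, -y, -z); pixel columns grow to the right and rows downward; lengths in m; the calibration is good to about 2 mm. A picture is of the moment at which its call begins. There is no depth.
- r.hand_in(): hands the job in; it is judged then, once.
Trained networks look in a picture, given as the dict that the camera call returned (one of the last four; its "shot" number tells which), for a name from the list of things; names that differ only in an ending like _2 or _b are one class to them, and where a whole thing is asked for, a point or a joint stands for the part that bears it (a point fixed in the world has none). Each returns a list of dicts, best first, with "score" (0 to 1); they miss things now and then, are a little off and sometimes report something else, mostly with a low value. They report only what shows in the picture. A call takes as long as a camera call.
- viewer.trace(picture, thing): "pixels" (400x640 bool, what is visible of it) and "rect" ([left, top, right, bottom] in pixels, round what is visible of it).
The state is a dict: "clock": time; "joints": joint angles; "qvel": joint speeds; "tau": joint torques, N m; "tcp_pos": TCP position; "orientation": TCP orientation; "contact_force": force on the tool from outside, world axes, zero at the start; "moment": the same for the moment, N m; "grip_width": finger opening in m; "gripper_force": force on a finger pad.
Only numpy, scipy, OpenCV 4.12 (cv2) and the standard library are available. Lean on these libraries where they do the work, as an engineer would, in place of code of your own. Each camera call takes 0.05 s, during which the arm holds its last target. There are 200 camera calls.

## Working session

There is one attempt and no reset: what is moved stays moved. The work goes in short steps, Python scripts to look and compute and a tool call to move; the robot and the scene stay as the last step left them, time stands still between calls to the robot, and variables do not carry over. Pictures are saved under pics/ and viewed, at most 10 in all, crops included, and the job is handed in when it is done.

Besides the shell and the picture viewer there is one more tool, called by a JSON object that holds its "op" and its "data", one argument or row to a line. play_rows: Moves the arm, as the interface text tells. Shifts and turns lie within -1 to 1; 1 stands for 0.2 m of shift or pi/2 rad of turn. Its arguments: {"type":"object","properties":{"commands":{"type":"array","items":{"type":"array","items":{"type":"array","items":{"type":"number","minimum":-1,"maximum":1}}}},"grip_force":{"type":"number"}},"required":["commands"]}

```bash
mkdir -p pics; cat > h.py <<'E'
import numpy as np, cv2, pickle
from scipy.spatial.transform import Rotation as R
def cam(f):
    h,w=f["pixels"].shape[:2]; F=h/2/np.tan(np.radians(f["fovy"])/2)
    return np.array([[F,0,f["cx"]],[0,F,f["cy"]],[0,0,1.]]),np.array(f["distortion"],float),np.diag([1,-1,-1,1.])@np.array(f["world_to_cam"])
def proj(f,P):
    K,d,T=cam(f); return cv2.projectPoints(np.atleast_2d(np.array(P,float)),cv2.Rodrigues(T[:3,:3])[0],T[:3,3],K,d)[0][:,0]
def onz(f,uv,z):
    K,d,T=cam(f); n=cv2.undistortPoints(np.array(uv,float).reshape(-1,1,2),K,d)[:,0]
    D=np.c_[n,np.ones(len(n))]@T[:3,:3]; o=-T[:3,:3].T@T[:3,3]
    return o+D*((z-o[2])/D[:,2])[:,None]
E
python3 - <<'E'
from h import *
from bench import get_obs,viewer,r
o=get_obs(); print({k:o[k] for k in("clock","tcp_pos","orientation","contact_force","grip_width")}, R.from_rotvec(o["orientation"]).as_matrix().round(3))
fs={}
for n in("scene","top"):
    f=viewer.grab_frame(n); fs[n]=f; T=cam(f)[2]; print(n,f["fovy"],f["distortion"],"pos",(-T[:3,:3].T@T[:3,3]).round(3))
    m={}
    for t in("locker","lid","keeper","bolt","bolt_knob","bolt_tip","lid_edge","hinge_line","dosing_bottle","adapter","orange_cup","beaker","coaster"):
        try:L=viewer.trace(f,t)
        except Exception as e: print(t,e);continue
        if L:
            p=L[0]["pixels"]; m[t]=p; c=np.argwhere(p).mean(0)[::-1]; print(n,t,round(L[0]["score"],2),L[0]["rect"],c.round(1),onz(f,[c],.14).round(3))
    fs[n+"m"]=m
    cv2.imwrite(f"pics/{n}0.png",f["pixels"][:,:,::-1])
pickle.dump(fs,open("f0.pkl","wb"))
E
```

```text
{'clock': 0.0, 'tcp_pos': array([ 0.22917211, -0.63424537,  0.20772356]), 'orientation': array([-3.09278846e+00, -5.41716778e-01,  7.34071384e-04]), 'contact_force': array([-0.0825035 , -0.24265389,  0.12734367]), 'grip_width': 0.08544593143916203} [[ 0.94   0.34  -0.001]
 [ 0.34  -0.94   0.002]
 [-0.    -0.002 -1.   ]]
scene 50.1941247004615 [-0.04481859  0.          0.          0.          0.        ] pos [ 1.215 -0.601  0.836]
scene locker 0.95 [269.7, 149.3, 392.9, 269.5] [328.2 205.3] [[ 0.608 -0.049  0.14 ]]
scene lid 0.85 [311.1, 148.7, 390.9, 178.5] [350.7 164. ] [[0.518 0.121 0.14 ]]
scene keeper 0.58 [310.2, 147.2, 392.8, 180.8] [350.5 164.4] [[0.519 0.119 0.14 ]]
scene bolt 0.53 [286.6, 181.2, 321.5, 209.3] [301.6 191.6] [[ 0.519 -0.062  0.14 ]]
scene bolt_knob 0.59 [290.4, 182.1, 312.4, 206.3] [300.2 191.5] [[ 0.516 -0.064  0.14 ]]
scene bolt_tip 0.39 [266.7, 147.6, 390.5, 267.1] [328.  205.5] [[ 0.608 -0.05   0.14 ]]
scene lid_edge 0.73 [310.9, 150.3, 390.7, 181.9] [350.7 164.1] [[0.518 0.121 0.14 ]]
scene hinge_line 0.76 [265.3, 147.1, 391.8, 266.7] [327.9 205.4] [[ 0.6
[... 864 characters left out ...]
3] [[0.559 0.084 0.14 ]]
top bolt_knob 0.52 [321.6, 192.6, 360.1, 202.5] [340.1 197.2] [[ 0.56  -0.083  0.14 ]]
top bolt_tip 0.55 [321.7, 190.6, 360.4, 206.7] [340.3 196.9] [[ 0.561 -0.083  0.14 ]]
top lid_edge 0.6 [252.3, 164.2, 307.2, 227.1] [278.7 197.3] [[0.559 0.084 0.14 ]]
top hinge_line 0.95 [249.7, 164.0, 365.8, 228.2] [306.2 199.3] [[0.554 0.01  0.14 ]]
top adapter 0.86 [274.6, 236.5, 298.4, 251.6] [286.3 243.8] [[0.434 0.062 0.14 ]]
top orange_cup 0.98 [162.0, 176.5, 194.2, 208.1] [178.5 192.8] [[0.57  0.358 0.14 ]]
top beaker 0.81 [435.2, 215.0, 478.0, 245.6] [458.1 231.3] [[ 0.468 -0.404  0.14 ]]
top coaster 0.88 [434.6, 161.8, 461.2, 198.6] [445.2 179.7] [[ 0.61  -0.374  0.14 ]]
```

View pics/top0.png

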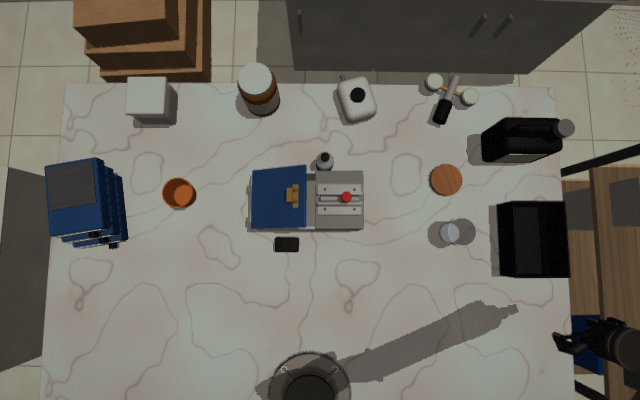

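View pics/scene0.png

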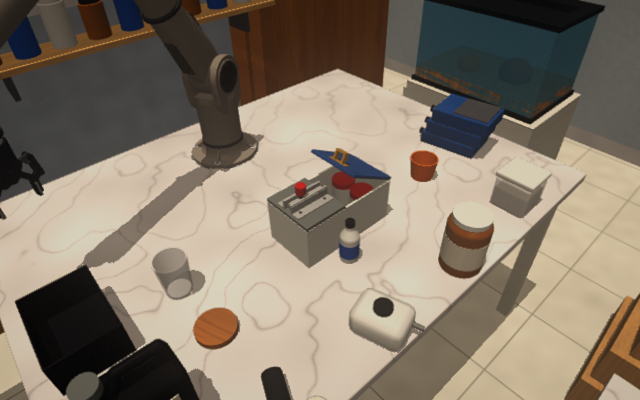

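```bash
cat > fit.py <<'E'
from h import *
from scipy.optimize import minimize
B=np.array([[a,b,c] for a in(-.08,.08) for b in(-.15,.15) for c in(0,.13)]+[[a,b,.14] for a in(-.08,.08) for b in(-.15,-.02)])
def lidpts(a):
    L=np.array([[x,-y,z] for x in(-.08,.08) for y in(0,.168) for z in(0,.01)])
    c,s=np.cos(a),np.sin(a); return np.c_[L[:,0],.15+c*L[:,1]+s*L[:,2]*1,.13+s*-L[:,1]+c*L[:,2]]
def w(p,P): c,s=np.cos(p[2]),np.sin(p[2]); P=np.atleast_2d(P); return np.c_[p[0]+c*P[:,0]-s*P[:,1],p[1]+s*P[:,0]+c*P[:,1],P[:,2]]
def render(f,hs):
    m=np.zeros((1600,2560),np.uint8)
    for P in hs:
        uv=(proj(f,P)+.5)*4; h=cv2.convexHull(uv.astype(np.float32)); cv2.fillConvexPoly(m,(h*16).astype(np.int32),255,shift=4)
    return cv2.resize(m,(640,400),interpolation=cv2.INTER_AREA)/255.
def fit(fs,p0):
    def cost(p):
        e=0
        for n in("scene","top"):
            m=fs[n+"m"]; 
            L=w(p,lidpts(p[3])); 
            e+=np.abs(render(fs[n],[L])-m["lid"]).sum()+np.abs(render(fs[n],[L,w(p,B)])-(m["locker"]|m["lid"]|m.get("dosing_bottle",0)*0)).sum()
        return e
    S=np.array([p0]+[np.array(p0)+d for d in np.diag([.01,.01,.06,.15])])
    return minimize(cost,p0,method="Nelder-Mead",options=dict(initial_simplex=S,xatol=1e-4,fatol=.5,maxiter=400))
E
cat > run.py <<'E'
from fit import *
fs=pickle.load(open("f0.pkl","rb"))
# sign: lid rises with angle
a=.5; print(lidpts(a).round(3)[:4])
E
sed -i 's/.13+s\*-L\[:,1\]/.13-s*L[:,1]/' fit.py
python3 - <<'E'
from fit import *
fs=pickle.load(open("f0.pkl","rb"))
best=min((fit(fs,[.545,.0,y,l]) for y in(0.,.1) for l in(.3,.7)),key=lambda r:r.fun)
p=best.x; print(p,best.fun)
for n in("scene","top"):
    f=fs[n]; im=cv2.resize(f["pixels"][100:300,200:440,::-1],None,fx=3,fy=3,interpolation=cv2.INTER_CUBIC)
    hsv=cv2.cvtColor(f["pixels"],cv2.COLOR_RGB2HSV); red=((hsv[...,0]<6)|(hsv[...,0]>174))&(hsv[...,1]>170)&(hsv[...,2]>90)
    red[:]=red; k=np.argwhere(red&(cv2.dilate(fs[n+"m"]["bolt_knob"].astype(np.uint8),np.ones((5,5)))>0)).mean(0)[::-1]
    q=onz(f,[k],.187)[0]; c,s=np.cos(p[2]),np.sin(p[2]); d=q[:2]-p[:2]; print(n,"knob",k,q,"local",c*d[0]+s*d[1],-s*d[0]+c*d[1])
    for P,col in((w(p,B),(0,255,0)),(w(p,lidpts(p[3])),(0,255,255))):
        h=cv2.convexHull(proj(f,P).astype(np.float32)); cv2.polylines(im,[((h-[200,100]+.5)*3).astype(int)],True,col,1)
    cv2.imwrite(f"pics/fit_{n}.png",im)
a,b=[cv2.imread(f"pics/fit_{n}.png") for n in("scene","top")]
cv2.imwrite("pics/fit.png",cv2.resize(np.vstack([a[60:560],b[150:450]]),None,fx=.74,fy=.74))
print("edge,keeper...",w(p,[[0,.15-.168*np.cos(p[3]),.13+.168*np.sin(p[3])+.01],[0,-.105,.2]]))
E
```

```text
[0.55585885 0.00553798 0.00471685 0.51494011] 1118.5647058823529
scene knob [299.8        188.18181818] [ 0.55264548 -0.09307215  0.187     ] local -0.003678468808799837 -0.09859387628657221
top knob [346.07792208 196.55844156] [ 0.55616909 -0.09509678  0.187     ] local -0.00016444915075644888 -0.10063510321262027
edge,keeper... [[ 0.555841    0.00932381  0.2227371 ]
 [ 0.55635412 -0.09946085  0.2       ]]
```

View pics/fit.png

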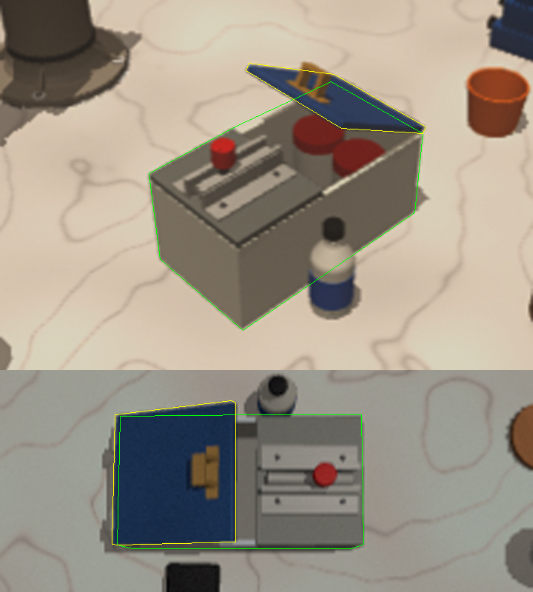

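{"op": "play_rows", "data": {
  "commands": [
    [[1,0,0,-0.36,0],[1,0,0,-0.36,0.1],[1,1,-1,-0.36,0.221],[1,1,-1,-0.36,0.221],[1,1,-1,-0.36,0.221],[1,1,-1,-0.36,0.221],[1,1,-1,-0.36,0.221],[1,1,-1,-0.36,0.221],[1,1,-1,-0.36,0.221],[1,1,-1,-0.36,0.221],[1,1,-1,-0.36,0.221],[1,1,-1,-0.36,0.221]]
  ]
}}

```text
clock: 2.4
tcp_pos: [0.3492, -0.3794, 0.2809]
orientation: [3.141, -0.001, 0.0]
contact_force: [-0.2, -0.4, -0.6]
grip_width: -0.0002
gripper_force: 0.0
```

{"op": "play_rows", "data": {
  "commands": [
    [[1,0.5,-1,0,0],[1,0.5,-1,0,0],[1,0.5,-1,0,0],[1,0.5,-1,0,0],[1,0.5,-1,0,0],[1,0.5,-1,0,0],[1,0.5,-1,0,0]]
  ]
}}

```text
clock: 2.98
tcp_pos: [0.4515, -0.1759, 0.2808]
orientation: [-3.14, -0.007, -0.002]
contact_force: [0.8, -0.2, -0.1]
grip_width: -0.0003
gripper_force: 0.0
```

{"op": "play_rows", "data": {
  "commands": [
    [[1,0.29,-1,0,0],[1,0.29,-1,0,0],[1,0.29,-1,0,0],[1,0.29,-1,0,0],[1,0.29,-1,0,0],[1,0.29,-1,0,0],[1,0.29,-1,0,0],[1,0.29,-1,0,0]]
  ]
}}

```text
clock: 3.65
tcp_pos: [0.5079, 0.0184, 0.2803]
orientation: [3.141, -0.006, -0.001]
contact_force: [-0.5, -0.3, -0.2]
grip_width: -0.0003
gripper_force: 0.0
```

{"op": "play_rows", "data": {
  "commands": [
    [[1,0,-0.04,0.1,0],[1,0,-0.04,0.2,0],[1,0,-0.04,0.25,0],[1,0,-0.04,0.3,0],[1,0,-0.04,0.35,0],[1,0,-0.04,0.4,0],[1,0,-0.04,0.44,0],[1,0,-0.04,0.48,0],[1,0,-0.04,0.52,0]]
  ]
}}

```text
clock: 4.4
tcp_pos: [0.5083, 0.029, 0.1765]
orientation: [3.141, -0.001, 0.002]
contact_force: [0.3, -0.7, 1.3]
grip_width: -0.0003
gripper_force: 0.9
```

{"op": "play_rows", "data": {
  "commands": [
    [[1,0,0,0.03,0],[1,0,0,0.06,0],[1,0,0,0.09,0],[1,0,0,0.11,0],[1,0,0,0.13,0],[1,0,0,0.15,0],[1,0,0,0.16,0],[1,0,0,0.17,0]]
  ]
}}

```text
clock: 5.07
tcp_pos: [0.5077, 0.0291, 0.1425]
orientation: [3.142, -0.001, -0.0]
contact_force: [0.1, -0.2, 1.9]
grip_width: 0.0003
gripper_force: 0.9
```

Nearly shut; press a little further in small steps.

{"op": "play_rows", "data": {
  "commands": [
    [[1,0,0,0.008,0],[1,0,0,0.015,0],[1,0,0,0.02,0],[1,0,0,0.02,0],[1,0,0,0.02,0]]
  ]
}}

```text
clock: 5.48
tcp_pos: [0.5076, 0.0294, 0.1386]
orientation: [-3.141, 0.0, 0.0]
contact_force: [0.8, -0.4, 0.3]
grip_width: -0.0
gripper_force: 0.0
```

{"op": "play_rows", "data": {
  "commands": [
    [[1,0,0,0.005,0],[1,0,0,0.01,0],[1,0,0,0.01,0],[1,0,0,0.015,0],[1,0,0,0.015,0],[1,0,0,0.015,0]]
  ]
}}

```text
clock: 5.98
tcp_pos: [0.5077, 0.0292, 0.1356]
orientation: [-3.141, 0.001, -0.0]
contact_force: [-0.3, 0.4, 0.8]
grip_width: -0.0003
gripper_force: 0.2
```

```bash
python3 - <<'E'
from h import *
from bench import viewer
a=viewer.grab_frame("scene")["pixels"][120:280,230:430,::-1]; b=viewer.grab_frame("top")["pixels"][140:260,220:420,::-1]
cv2.imwrite("pics/shut.png",cv2.resize(np.vstack([a,b]),None,fx=2.1,fy=2.1,interpolation=cv2.INTER_CUBIC))
E
```

```text
(no output)
```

View pics/shut.png

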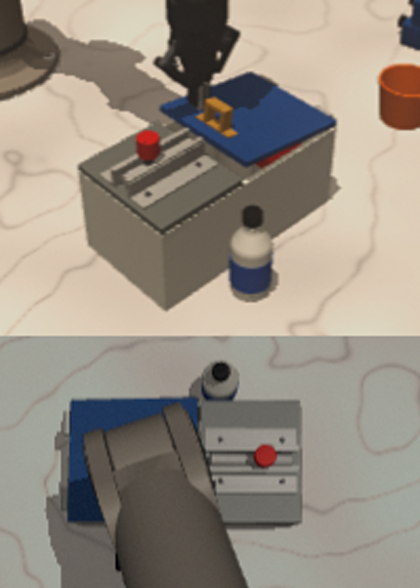

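{"op": "play_rows", "data": {
  "commands": [
    [[1,0,0,0.01,0],[1,0,0,0.02,0],[1,0,0,0.03,0],[1,0,0,0.03,0]]
  ]
}}

```text
clock: 6.42
tcp_pos: [0.5077, 0.0292, 0.1293]
orientation: [-3.142, 0.001, 0.0]
contact_force: [-0.1, -0.6, -0.1]
grip_width: 0.0
gripper_force: 0.0
```

{"op": "play_rows", "data": {
  "commands": [
    [[1,0,0,0.01,0],[1,0,0,0.02,0],[1,0,0,0.02,0]]
  ]
}}

```text
clock: 6.67
tcp_pos: [0.5076, 0.0292, 0.1253]
orientation: [-3.142, 0.001, 0.0]
contact_force: [0.3, -0.6, 1.4]
grip_width: -0.0001
gripper_force: 0.0
```

```bash
python3 - <<'E'
from h import *
from bench import viewer,get_obs
f=viewer.grab_frame("scene"); o=get_obs(); print(proj(f,[o["tcp_pos"]]),o["contact_force"])
a=f["pixels"][120:270,240:420,::-1].copy()
u=proj(f,[o["tcp_pos"]])[0]-[240,120]
a=cv2.resize(a,None,fx=4,fy=4,interpolation=cv2.INTER_CUBIC); cv2.circle(a,tuple((u*4+2).astype(int)),4,(255,0,255),1)
cv2.imwrite("pics/s2.png",a)
m=viewer.trace(f,"lid")[0]; print(m["score"],m["rect"])
pickle.dump((f,m["pixels"]),open("f2.pkl","wb"))
E
```

```text
[[324.47427706 179.76867433]] [ 0.57442075 -0.33004001 -0.45950832]
0.66 [306.4, 159.2, 388.8, 204.7]
```

View pics/s2.png

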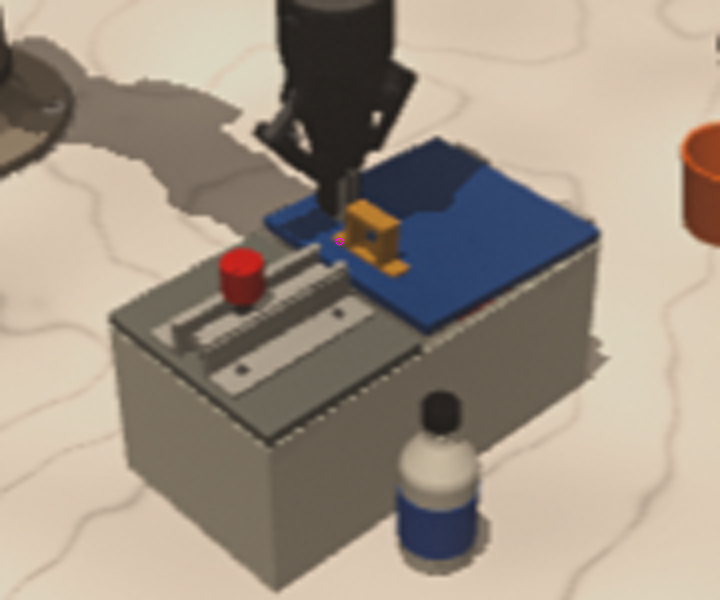

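{"op": "play_rows", "data": {
  "commands": [
    [[1,0,0,0.01,0],[1,0,0,0.02,0],[1,0,0,0.03,0],[1,0,0,0.03,0]]
  ]
}}

```text
clock: 7.1
tcp_pos: [0.5076, 0.0291, 0.1193]
orientation: [-3.142, 0.001, 0.001]
contact_force: [0.8, 0.0, 0.2]
grip_width: -0.0003
gripper_force: 0.0
```

{"op": "play_rows", "data": {
  "commands": [
    [[1,0,0,0.01,0],[1,0,0,0.02,0],[1,0,0,0.02,0]]
  ]
}}

```text
clock: 7.35
tcp_pos: [0.5079, 0.0292, 0.1173]
orientation: [3.141, -0.001, 0.0]
contact_force: [-6.2, -2.5, 19.3]
grip_width: 0.0002
gripper_force: 9.7
```

```bash
python3 - <<'E'
from fit import *
from bench import viewer,get_obs
f=viewer.grab_frame("scene"); o=get_obs(); print(o["contact_force"],o["moment"])
a=f["pixels"][120:270,240:420,::-1].copy()
a=cv2.resize(a,None,fx=4,fy=4,interpolation=cv2.INTER_CUBIC)
p=[.55586,.00554,.0047]
for l,c in((0,(0,255,0)),(.1,(0,255,255))):
    P=w(p,lidpts(l)); h=cv2.convexHull(proj(f,P).astype(np.float32)); cv2.polylines(a,[((h-[240,120]+.5)*4).astype(int)],True,c,1)
cv2.imwrite("pics/s3.png",a)
E
```

```text
[-7.05659716 -2.01987505 18.83427533] [-0.37832791  1.49497601  0.01496519]
```

View pics/s3.png

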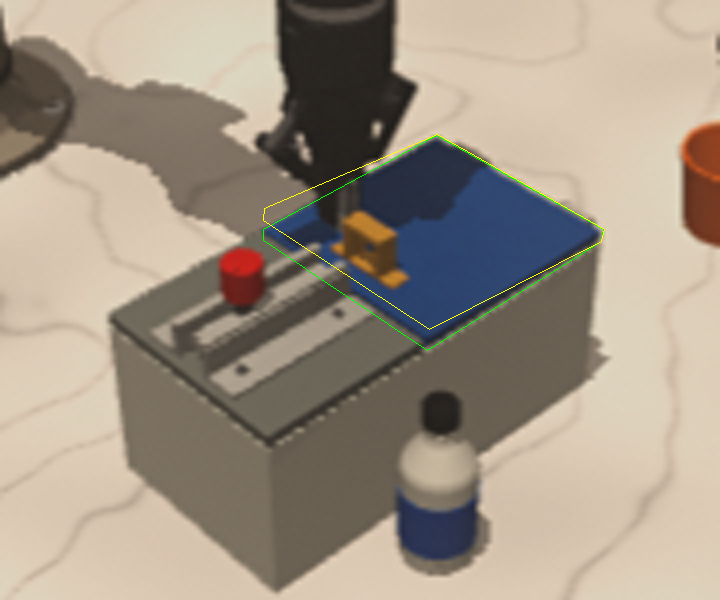

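{"op": "play_rows", "data": {
  "commands": [
    [[1,0,0,-0.1,0],[1,0,0,-0.3,0],[1,0,0,-0.5,0],[1,0,0,-0.62,0],[1,0.243,0.945,-0.62,0],[1,0.243,0.945,-0.62,0],[1,0.243,0.945,-0.62,0],[1,0.243,0.945,-0.62,0],[1,0.243,0.945,-0.62,0],[1,0.243,0.945,-0.62,0],[1,0.243,0.945,-0.62,0],[1,0.243,0.945,-0.62,0]]
  ]
}}

```text
clock: 8.4
tcp_pos: [0.5561, -0.1587, 0.2392]
orientation: [-3.141, -0.001, 0.001]
contact_force: [-0.1, 0.7, 1.4]
grip_width: 0.0001
gripper_force: 0.0
```

{"op": "play_rows", "data": {
  "commands": [
    [[1,0,0,0.1,0],[1,0,0,0.25,0],[1,0,0,0.35,0],[1,0,0,0.41,0],[1,0,0,0.41,0],[1,0,0,0.41,0]]
  ]
}}

```text
clock: 8.9
tcp_pos: [0.5564, -0.1587, 0.1579]
orientation: [-3.141, -0.002, 0.0]
contact_force: [0.4, 0.2, 0.7]
grip_width: 0.0
gripper_force: 0.0
```

```bash
python3 - <<'E'
from fit import *
from bench import viewer,get_obs
o=get_obs(); print(o["tcp_pos"],o["contact_force"])
a=viewer.grab_frame("scene")["pixels"][120:270,220:420,::-1]; b=viewer.grab_frame("top")["pixels"][150:250,220:420,::-1]
cv2.imwrite("pics/s4.png",cv2.resize(np.vstack([a,b]),None,fx=2.4,fy=2.4,interpolation=cv2.INTER_CUBIC))
E
```

```text
[ 0.55636384 -0.15866165  0.1579243 ] [0.42714761 0.22363615 0.69442548]
```

View pics/s4.png

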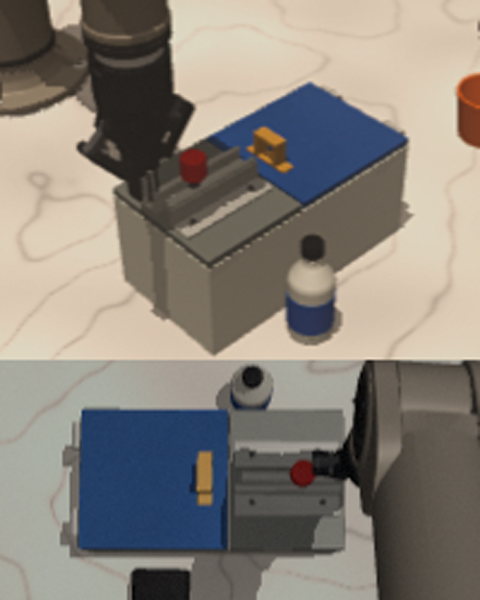

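{"op": "play_rows", "data": {
  "commands": [
    [[1,-0.01,-0.03,0,0],[1,-0.01,-0.06,0,0],[1,-0.01,-0.09,0,0],[1,-0.01,-0.12,0,0],[1,-0.01,-0.15,0,0],[1,-0.01,-0.18,0,0],[1,-0.01,-0.21,0,0],[1,-0.01,-0.24,0,0],[1,-0.01,-0.27,0,0],[1,-0.01,-0.3,0,0]]
  ]
}}

```text
clock: 9.83
tcp_pos: [0.5543, -0.0998, 0.1578]
orientation: [3.141, -0.001, 0.0]
contact_force: [-1.0, -3.1, 1.2]
grip_width: -0.0002
gripper_force: 1.3
```

{"op": "play_rows", "data": {
  "commands": [
    [[1,0,-0.03,0,0],[1,0,-0.06,0,0],[1,0,-0.09,0,0],[1,0,-0.12,0,0],[1,0,-0.12,0,0]]
  ]
}}

```text
clock: 10.25
tcp_pos: [0.5543, -0.0739, 0.1577]
orientation: [-3.141, -0.002, 0.0]
contact_force: [0.4, 0.5, -0.2]
grip_width: -0.0001
gripper_force: 0.0
```

{"op": "play_rows", "data": {
  "commands": [
    [[1,0,-0.02,0,0],[1,0,-0.04,0,0],[1,0,-0.05,0,0]]
  ]
}}

```text
clock: 10.5
tcp_pos: [0.5542, -0.0654, 0.1576]
orientation: [-3.142, 0.0, 0.0]
contact_force: [0.7, -2.8, 1.0]
grip_width: -0.0001
gripper_force: 1.3
```

```bash
python3 - <<'E'
from fit import *
from bench import viewer,get_obs
o=get_obs(); print(o["tcp_pos"],o["contact_force"])
a=viewer.grab_frame("scene")["pixels"][120:270,220:420,::-1]; b=viewer.grab_frame("top")["pixels"][150:250,220:420,::-1]
cv2.imwrite("pics/s5.png",cv2.resize(np.vstack([a,b]),None,fx=2.4,fy=2.4,interpolation=cv2.INTER_CUBIC))
E
```

```text
[ 0.55421568 -0.06542057  0.1576403 ] [ 0.74640302 -2.83198858  1.03316571]
```

View pics/s5.png

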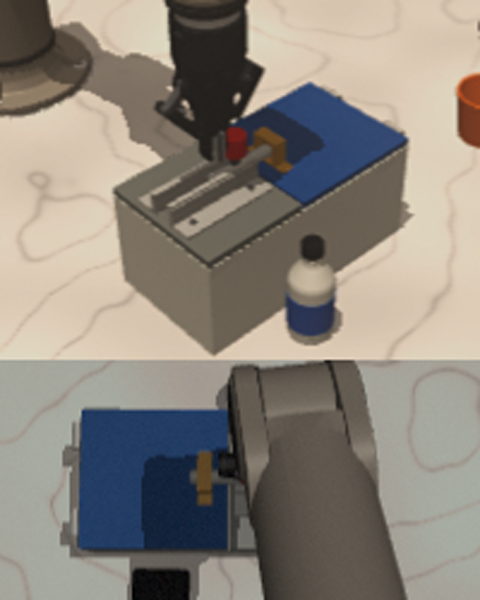

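Lid shut; the knob is being pushed and the rod is already through the keeper (tip at about (190,477) in the top crop). Push on to the hard stop.

{"op": "play_rows", "data": {
  "commands": [
    [[1,0,-0.01,0,0],[1,0,-0.02,0,0],[1,0,-0.03,0,0],[1,0,-0.03,0,0]]
  ]
}}

```text
clock: 10.93
tcp_pos: [0.5542, -0.0594, 0.1577]
orientation: [-3.141, 0.0, 0.0]
contact_force: [-0.4, -1.6, 1.0]
grip_width: 0.0001
gripper_force: 0.8
```

{"op": "play_rows", "data": {
  "commands": [
    [[1,0,-0.01,0,0],[1,0,-0.02,0,0],[1,0,-0.02,0,0]]
  ]
}}

```text
clock: 11.18
tcp_pos: [0.5542, -0.0573, 0.1577]
orientation: [3.14, -0.002, -0.0]
contact_force: [-0.6, -4.9, -0.1]
grip_width: -0.0006
gripper_force: 2.9
```

{"op": "play_rows", "data": {
  "commands": [
    [[1,0,-0.01,0,0],[1,0,-0.015,0,0],[1,0,-0.015,0,0]]
  ]
}}

```text
clock: 11.43
tcp_pos: [0.5542, -0.0571, 0.1577]
orientation: [3.137, -0.006, -0.0]
contact_force: [-0.2, -12.4, 0.5]
grip_width: 0.0004
gripper_force: 5.8
```

Hard stop reached (12 N, no movement). Back off and rise clear, then check.

{"op": "play_rows", "data": {
  "commands": [
    [[1,0,0.05,0,0],[1,0,0.15,0,0],[1,0,0.25,0,0],[1,0,0.25,-0.2,0],[1,0,0.5,-0.5,0],[1,0,1,-0.6,0],[1,0,1,-0.6,0],[1,0,1,-0.6,0],[1,0,1,-0.6,0],[1,0,1,-0.6,0],[1,0,1,-0.6,0],[1,0,1,-0.6,0]]
  ]
}}

```text
clock: 12.43
tcp_pos: [0.5544, -0.2503, 0.2769]
orientation: [-3.14, -0.004, 0.001]
contact_force: [0.1, -0.6, 0.6]
grip_width: -0.0002
gripper_force: 0.0
```

```bash
python3 - <<'E'
from fit import *
from bench import viewer,get_obs
o=get_obs(); print(o["tcp_pos"],o["contact_force"],abs(o["qvel"]).max())
p=[.55586,.00554,.0047]
F=[]
for n in("scene","top"):
    f=viewer.grab_frame(n); im=f["pixels"]; F.append(im); u=proj(f,w(p,[0,-.035,.187]))[0]
    hsv=cv2.cvtColor(im,cv2.COLOR_RGB2HSV); red=((hsv[...,0]<6)|(hsv[...,0]>174))&(hsv[...,1]>170)&(hsv[...,2]>90)
    yy,xx=np.mgrid[:400,:640]; red&=np.hypot(xx-u[0],yy-u[1])<15
    k=np.argwhere(red).mean(0)[::-1]; print(n,u,k,"travel",onz(f,[k],.187)[0,1]-p[1]+.105)
a=F[0][120:270,220:420,::-1]; b=F[1][150:250,220:420,::-1]
cv2.imwrite("pics/s6.png",cv2.resize(np.vstack([a,b]),None,fx=2.4,fy=2.4,interpolation=cv2.INTER_CUBIC))
E
```

```text
[ 0.55441246 -0.25026473  0.27692195] [ 0.14319844 -0.64488738  0.57727001] 0.010635619707195263
scene [319.89968608 178.23102818] [319.3  177.61] travel 0.07064850520041754
top [320.86192278 196.4839572 ] [321.06329114 196.58227848] travel 0.06947605653493143
```

View pics/s6.png

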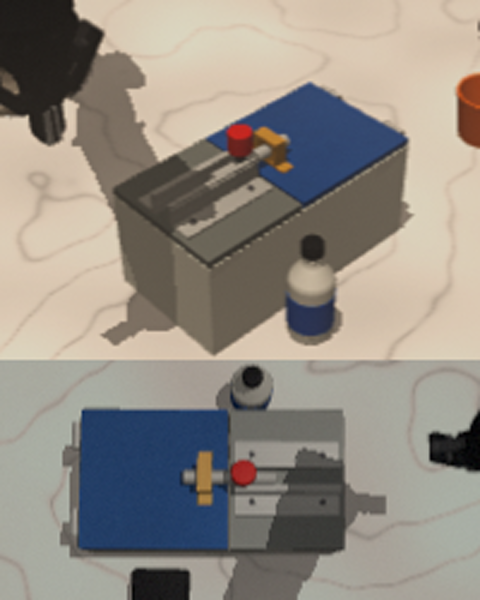

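The lid is shut flush, the bolt is through the keeper at about 70 mm travel, and the arm is clear.

```bash
python3 -c "
from bench import r
print(r.hand_in())"
```

```text
the job is handed in; nothing more can be done
None
```

The lid is shut and the bolt is home through the keeper at about 70 mm of travel, with the arm clear; I handed the job in at about 12.5 s, and no verdict came back.

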